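Find the hidden push catch of a reading-room connection box

ROBOT

A 7-joint arm with a two-finger parallel gripper is mounted at the origin on the work surface. World frame = base frame: x ahead of the robot, y to its left, z up, the work surface at z = 0. Lengths are in m, angles in degrees, forces in N, time in s.
With the tool pointing down it reaches from about 0.425 to 0.825 m from the base axis. Payload 3.6 kg.
Tool frame: the origin (TCP) lies between the finger pads; the fingertips stand 11 mm ahead of it and the grasp point (between the pads) lies 8 mm behind it; z points along the fingers, y is the direction in which the jaws open and shut (so a half turn about z gives the same grasp; the last joint's range is limited). The gripper opens to 93 mm and grips with 3 to 60 N. Pads are 15 mm wide; open, the fingers measure 128 mm over their backs; the gripper's body (75 mm by 188 mm) begins 65 mm behind the grasp point.
Start: joints at [74.399, 35.231, -0.722, 81.555, 0.464, 63.22, -2.315], TCP at [0.158, -0.63, 0.209] pointing down, gripper open.
Joint ranges: [-178.69, 178.69], [-17.37, 117.87], [-77.05, 75.6], [15.02, 138.74], [-78.02, 258.01], [0.78, 113.62], [-162.83, 162.83]. Speed limits (degrees/s): [159.86, 159.86, 180, 180, 180, 180, 180].

INTERFACE

Orientations are given as [roll, pitch, yaw] about the fixed x, y, z axes, in that order (R = Rz(yaw) Ry(pitch) Rx(roll)).
In Python, from plant import bot gives the robot as it stands.
- The arm moves only by the shell command python3 -m inch 'ROWS' [FORCE]. ROWS is JSON, a list of rows, each an object with "slide": the shift along the tool's x, y, z in m, a list of three; "rotation": the turn, a rotation vector about the tool's x, y, z in rad, a list of three; "grip": the closure, from -1 (fully open) to 1 (shut). A call has 1 to 20 rows; each row shifts and turns the commanded pose from where the row before left it, along the tool's axes as they then stand; what a row does not reach is not made up. A row lasts 1/12 s, in which the tool goes at most 41.7 mm and 7.16 degrees, less where a joint would pass 70% of its speed; a pose out of reach is approached as far as the arm can. A call with a gripper value outside its range is refused whole. The fingers move at their own pace and stop on an object; FORCE is the grip in N (left out, the last holds). Time passes only in rows, so rows that do not move let the fingers close. It gives the time, the measured TCP pose, the force and the opening at its end, in the units of the state.
- bot.get_obs(): the state, without advancing time (a new reading comes with each control period).
- bot.capture(name): name is "scene" or "top"; returns a dict with "color" (384x512x3 uint8, red, green, blue), "intrinsics" (3x3 intrinsics, pixels), "extrinsics" (4x4, takes a point from world to camera coordinates). Camera axes: x right, y up, looking along -z (the intrinsics and any distortion apply to the point x, -y, -z); pixel columns grow to the right and rows downward; lengths in m; the calibration is good to about 2 mm. A picture is of the moment at which its call begins. There is no depth.
- bot.close_job(): hands the job in, once; it reports no verdict.
Trained networks look in a picture, given as the dict that the camera call returned (one of the last four; its "shot" number tells which), for a name from the list of things; names that differ only in an ending like _2 or _b are one class to them, and where a whole thing is asked for, a point or a joint stands for the part that bears it (a point fixed in the world has none). Each returns a list of dicts, best first, with "conf" (0 to 1); they miss things now and then, are a little off and sometimes report something else, mostly with a low value. They report only what shows in the picture. A call takes as long as a camera call. They do not tell look-alikes from the thing itself.
- bot.boxes_of(picture, target): "box" ([left, top, right, bottom] in pixels, round what is visible of it).
- bot.trace(picture, target): "mask" (384x512 bool, what is visible of it) and "box" ([left, top, right, bottom] in pixels, round what is visible of it).
The state is a dict: "time_s": time; "joints": joint angles; "qd": joint speeds; "joint_efforts": joint torques, N m; "tool_pos": TCP position; "tcp_rot": TCP orientation; "contact_force": force on the tool from outside, world axes, zero at the start; "moment": the same for the moment, N m; "opening": finger opening in m.
Only numpy, scipy, OpenCV 4.12 (cv2) and the standard library are available. Lean on these libraries where they do the work, as an engineer would, in place of code of your own. Each camera call takes 0.05 s, during which the arm holds its last target.

TASK

Open the socket flap of the wooden connection box on the reading table. One of the four identical round caps set into its top is really the hidden push catch, the other three are fixed blanks: feel lightly over the caps with the fingertips until you find the one that gives, and press it fully in, which raises the flap and leaves it standing open. Do not push hard on anything, do not touch the flap itself, and leave the trophy, the book and the mug where they stand.

Things in the scene. Friction and masses are not known exactly. Their poses are not given: they have to be found in the camera images.
- console: connection box fixed to the table: flat box 260 mm (its x) x 360 mm (its y) x 50 mm high, light wood top, dark sides. Origin at the centre of its underside; z up, its x axis points from the row of caps towards the flap (roughly away from the robot, turned by up to 20 degrees). It holds a row of four grey round caps along its y axis and, beyond them, the socket flap.
- cap1 (a point): centre of the upper face of cap 1 of 4 (cap 1 at the box's +y end, cap 4 at its -y end, 85 mm apart, 70 mm on the box's -x side of its centre). Each cap is a flat grey disc 59 mm across in a 61 mm round hole, its face 2 mm below the top of the box (48 mm above the table). A fixed point of the box: it does not move when the cap is pressed. Which of the four caps is the catch changes from start to start and cannot be seen.
- cap2 (a point): centre of the upper face of cap 2 of 4 (cap 1 at the box's +y end, cap 4 at its -y end, 85 mm apart, 70 mm on the box's -x side of its centre). Each cap is a flat grey disc 59 mm across in a 61 mm round hole, its face 2 mm below the top of the box (48 mm above the table). A fixed point of the box: it does not move when the cap is pressed. Which of the four caps is the catch changes from start to start and cannot be seen.
- cap3 (a point): centre of the upper face of cap 3 of 4 (cap 1 at the box's +y end, cap 4 at its -y end, 85 mm apart, 70 mm on the box's -x side of its centre). Each cap is a flat grey disc 59 mm across in a 61 mm round hole, its face 2 mm below the top of the box (48 mm above the table). A fixed point of the box: it does not move when the cap is pressed. Which of the four caps is the catch changes from start to start and cannot be seen.
- cap4 (a point): centre of the upper face of cap 4 of 4 (cap 1 at the box's +y end, cap 4 at its -y end, 85 mm apart, 70 mm on the box's -x side of its centre). Each cap is a flat grey disc 59 mm across in a 61 mm round hole, its face 2 mm below the top of the box (48 mm above the table). A fixed point of the box: it does not move when the cap is pressed. Which of the four caps is the catch changes from start to start and cannot be seen.
- catch (a joint): how far the one movable cap (the catch) is pushed in, in m: 0 = as found, 0.006 = fully in (its face 8 mm below the top of the box). It slides straight down with an even resistance of about 3 to 4 N and stays where it is left. It is linked to the flap: the flap's angle in rad is about 83 times this value. The three blanks sit on stiff rubber and give only about 1 mm at 20 N, springing back.
- flap: socket flap: wooden board 98 mm (x) x 208 mm (y) x 6 mm, flush with the top of the box when shut. Origin at the middle of its hinge, on its upper face at the edge nearer the caps (6 mm on the box's +x side of the box centre, 50 mm above the table); x runs from the hinge to the free edge, z is normal to the board. Shut: z vertical. The free far edge rises as the catch goes in, to 0.5 rad of tilt (about 47 mm) with the catch fully in, and stays.
- trophy: small brass cup, 40 mm across, 66 mm high, standing loose on top of the box at the +y side of the flap; origin at the centre of its foot
- book: red hardback lying flat on the table on the box's -y side, about 200 x 135 x 30 mm; origin at the centre of its underside
- mug: blue mug, 80 mm across, 90 mm high, with a handle, standing on the table on the box's +y side; origin at the centre of its foot
Not all that is in view belongs to the job. Of the things that look like the mug, the middle-sized one is meant. What is meant by the trophy is not turquoise, and is the smaller of those in its own colour.

How it is judged:
By the outcome, as a careful person would: the job done as asked, in the order asked, and still so for the second after the job is handed in, with the robot touching nothing.
It also fails if it takes over 38 s, if anything falls off the work surface, if the arm or the gripper's body presses on something with over 40 N, if the wrist force passes 120 N, or if a joint passes its speed limit or range.

## Working session

There is one attempt and no reset: what is moved stays moved. The work goes in short steps, Python scripts to look and compute and a shell command to move; the robot and the scene stay as the last step left them, time stands still between calls to the robot, and variables do not carry over. Pictures are saved under pics/ and viewed, and the job is handed in when it is done.

```bash
mkdir -p pics; ls; python3 - <<'E'
from plant import bot
import cv2,numpy as np
o=bot.get_obs();print(o)
for n in("scene","top"):
    p=bot.capture(n);cv2.imwrite(f"pics/{n}0.png",cv2.cvtColor(p["color"],cv2.COLOR_RGB2BGR))
    print(n,p["intrinsics"],p["extrinsics"],[k for k in p])
    for t in("console","flap","trophy","book","mug"):
        print(t,[(np.round(b["box"]).tolist(),round(b["conf"],2)) for b in bot.boxes_of(p,t)][:6])
E
```

```text
pics
{'time_s': 0.0, 'joints': array([74.39834251, 35.28721822, -0.7256006 , 81.63946684,  0.46587096,
       63.22038081, -2.31574772]), 'qd': array([ 0.05797745, -0.10842828, -0.06675381, -0.00958737, -0.02943628,
        0.02981298,  0.0422624 ]), 'joint_efforts': array([-7.34689775e-05, -4.58942270e+01,  2.09059473e-01, -1.65748930e+01,
       -6.10344275e-02,  2.03575753e-02,  2.22911340e-04]), 'tool_pos': array([ 0.15799465, -0.62967109,  0.20821483]), 'tcp_rot': array([-1.79855844e+02,  2.04647036e-03,  1.40891632e+01]), 'contact_force': array([ 0.25555529, -0.1484006 , -0.90051222]), 'moment': array([-0.00561019, -0.01210108, -0.05902208]), 'opening': 0.0927955080659129}
scene [[477.04474509   0.         248.8815494 ]
 [  0.         477.04474509 191.81669504]
 [  0.           0.           1.        ]] [[ 0.51379792  0.85790787  0.00240681 -0.31830753]
 [-0.62786096  0.37410889  0.68251971  0.29427658]
 [ 0.58463862 -0.35218835  0.73086323 -1.653942  ]
 [ 0.          0.          0.          1.        ]] ['color', 'intrinsics', 'extrinsics', 'shot']
console [([151.0, 184.0, 304
[... 367 characters left out ...]
      396.94950788 194.56383636]
 [  0.           0.           1.        ]] [[ 0.03435197 -0.99940556 -0.00291045  0.01862153]
 [ 0.97929804  0.03307925  0.19970258 -0.59515343]
 [-0.19948759 -0.00971037  0.97985224 -1.08089877]
 [ 0.          0.          0.          1.        ]] ['color', 'intrinsics', 'extrinsics', 'shot']
console [([220.0, 126.0, 368.0, 254.0], 0.65)]
flap [([264.0, 145.0, 339.0, 201.0], 0.65)]
trophy [([214.0, 264.0, 235.0, 281.0], 0.9), ([252.0, 138.0, 266.0, 158.0], 0.79), ([272.0, 267.0, 287.0, 286.0], 0.52)]
book [([356.0, 174.0, 424.0, 254.0], 0.6)]
mug [([185.0, 129.0, 224.0, 162.0], 0.95), ([143.0, 189.0, 200.0, 243.0], 0.73), ([158.0, 120.0, 178.0, 142.0], 0.59)]
```

```bash
python3 - <<'E'
import cv2
a=cv2.imread("pics/top0.png");cv2.imwrite("pics/top0c.png",cv2.resize(a[100:310,130:440],None,fx=2.5,fy=2.5,interpolation=cv2.INTER_CUBIC))
E
```

```text
(no output)
```

View pics/scene0.png

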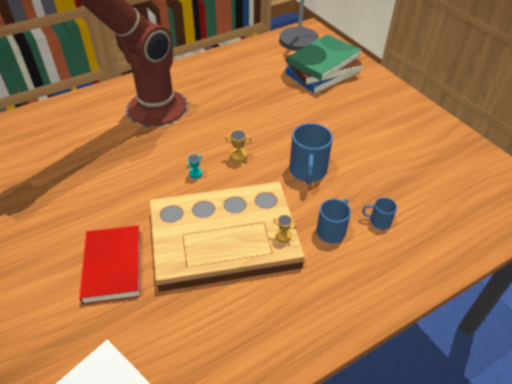

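View pics/top0.png

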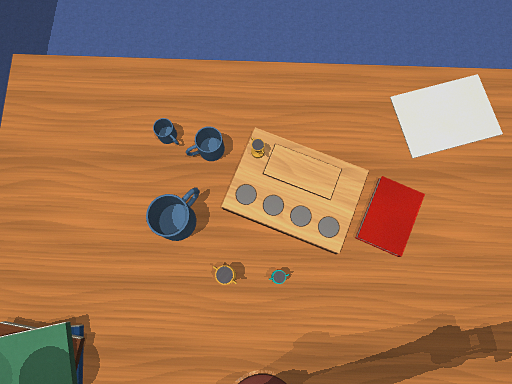

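```bash
ls pics
```

```text
scene0.png
top0.png
top0c.png
```

View pics/top0c.png

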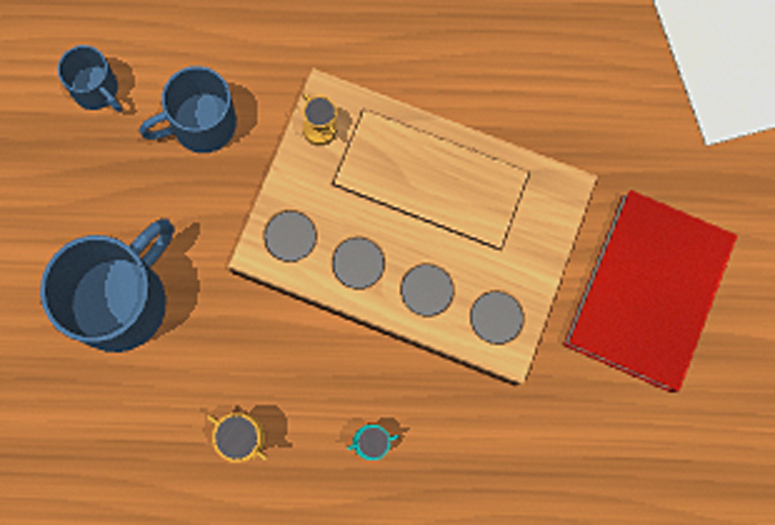

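Look-alikes:
- **Mugs:** (165,130) is small, (209,143) is middle-sized and the one meant, (171,216) is large.
- **Trophies:** (258,148) is the small brass one on the box and the one meant, (224,274) is a larger brass one, (279,276) is turquoise.
- **Caps:** grey discs at about (246,194), (273,205), (300,216) and (328,227), numbered 1 to 4 from left to right (+y is left). The cup mouths are grey too, but they aren't in this row.

The close crop confirms this choice. Next I fit the box pose.

```bash
cat > h.py <<'E'
import numpy as np,cv2
from plant import bot
from scipy.optimize import least_squares
def ray(p,u,v,z):
    K,E=p["intrinsics"],np.array(p["extrinsics"]);R,t=E[:3,:3],E[:3,3]
    d=np.linalg.solve(K,[u,v,1]);d=R.T@np.array([d[0],-d[1],-d[2]]);c=-R.T@t
    return c+d*(z-c[2])/d[2]
def discs(p,box):
    a=p["color"].astype(int);m=((a.max(2)-a.min(2)<28)&(a.mean(2)>70)&(a.mean(2)<190)).astype(np.uint8)
    l,t,r,b=box;mm=np.zeros_like(m);mm[t:b,l:r]=m[t:b,l:r]
    n,lab,st,ce=cv2.connectedComponentsWithStats(mm)
    return sorted([(int(st[i,4]),*ce[i]) for i in range(1,n) if st[i,4]>100],key=lambda s:s[1])
def yaw0(yaw): pass
E
python3 - <<'E'
from h import *
P={}
for n,b in(("top",(220,126,370,256)),("scene",(148,182,306,296))):
    p=bot.capture(n);d=discs(p,b);print(n,d)
    w=np.array([ray(p,u,v,.048) for _,u,v in d]);
    print(w.round(4)); P[n]=w
    # orientation & spacing
    print(np.linalg.norm(np.diff(w[:,:2],axis=0),axis=1))
E
```

```text
top [(310, np.float64(245.61935483870968), np.float64(194.03225806451613)), (317, np.float64(272.8296529968454), np.float64(204.76340694006308)), (323, np.float64(300.3653250773994), np.float64(215.5232198142415)), (327, np.float64(328.1743119266055), np.float64(226.57798165137615))]
[[ 0.5972  0.0675  0.048 ]
 [ 0.5683 -0.0123  0.048 ]
 [ 0.5396 -0.0922  0.048 ]
 [ 0.5104 -0.1719  0.048 ]]
[0.084934   0.08487109 0.08492571]
scene [(252, np.float64(171.0595238095238), np.float64(213.84126984126985)), (244, np.float64(203.10655737704917), np.float64(209.13524590163934)), (235, np.float64(234.60851063829787), np.float64(204.6212765957447)), (231, np.float64(265.56277056277054), np.float64(200.2770562770563))]
[[ 0.5098 -0.174   0.048 ]
 [ 0.5385 -0.0938  0.048 ]
 [ 0.5675 -0.0137  0.048 ]
 [ 0.5968  0.0662  0.048 ]]
[0.08514764 0.08515756 0.08508433]
```

```bash
python3 -m inch '[{"slide":[0,0,0],"rotation":[0,0,-0.122],"grip":1},{"slide":[0,0,0],"rotation":[0,0,-0.122],"grip":1},{"slide":[0,0,0],"rotation":[0,0,-0.122],"grip":1},{"slide":[0,0,0],"rotation":[0,0,-0.122],"grip":1},{"slide":[0,0,0],"rotation":[0,0,-0.122],"grip":1},{"slide":[0,0,0],"rotation":[0,0,-0.122],"grip":1},{"slide":[0,0,0],"rotation":[0,0,-0.122],"grip":1},{"slide":[0,0,0],"rotation":[0,0,-0.122],"grip":1},{"slide":[0,0,0],"rotation":[0,0,0],"grip":1}]' 10
```

```text
time_s: 1.45
tool_pos: [0.1578, -0.6305, 0.2093]
tcp_rot: [180.0, -0.0, 70.1]
contact_force: [1.0, -0.6, 0.3]
opening: 0.0375
```

```bash
python3 -m inch '[{"slide":[0.0367,0.0117,0],"rotation":[0,0,0],"grip":1},{"slide":[0.0367,0.0117,0],"rotation":[0,0,0],"grip":1},{"slide":[0.0367,0.0117,0],"rotation":[0,0,0],"grip":1},{"slide":[0.0367,0.0117,0],"rotation":[0,0,0],"grip":1},{"slide":[0.0367,0.0117,0],"rotation":[0,0,0],"grip":1},{"slide":[0.0367,0.0117,0],"rotation":[0,0,0],"grip":1},{"slide":[0.0367,0.0117,0],"rotation":[0,0,0],"grip":1},{"slide":[0.0367,0.0117,0],"rotation":[0,0,0],"grip":1},{"slide":[0.0367,0.0117,0],"rotation":[0,0,0],"grip":1},{"slide":[0.0367,0.0117,0],"rotation":[0,0,0],"grip":1},{"slide":[0.0367,0.0117,0],"rotation":[0,0,0],"grip":1},{"slide":[0.0367,0.0117,0],"rotation":[0,0,0],"grip":1},{"slide":[0.0367,0.0117,0],"rotation":[0,0,0],"grip":1},{"slide":[0.0367,0.0117,0],"rotation":[0,0,0],"grip":1},{"slide":[0.0367,0.0117,0],"rotation":[0,0,0],"grip":1},{"slide":[0,0,0],"rotation":[0,0,0],"grip":1},{"slide":[0,0,0],"rotation":[0,0,0],"grip":1}]'
```

```text
time_s: 2.87
tool_pos: [0.5129, -0.17, 0.2096]
tcp_rot: [180.0, -0.1, 70.2]
contact_force: [-0.6, -0.3, 0.0]
opening: 0.0007
```

```bash
python3 - <<'E'
from h import *
o=bot.get_obs();print(o["time_s"],o["tool_pos"],o["tcp_rot"],o["contact_force"],o["opening"])
a=np.deg2rad(o["tcp_rot"][2]);tx=np.array([np.cos(a),np.sin(a)]);ty=np.array([np.sin(a),-np.cos(a)])
d=np.array([.510,-.173])-o["tool_pos"][:2];print(d@tx,d@ty)
p=bot.capture("scene");cv2.imwrite("pics/s1.png",cv2.cvtColor(p["color"],cv2.COLOR_RGB2BGR))
E
```

```text
2.8667 [ 0.51285282 -0.16998148  0.20955079] [ 1.79966624e+02 -8.47359591e-02  7.02029421e+01] [-0.6253344  -0.31081644  0.03117537] 0.0007242565545721848
-0.003806342637221656 -0.0016618662968745754
```

View pics/s1.png

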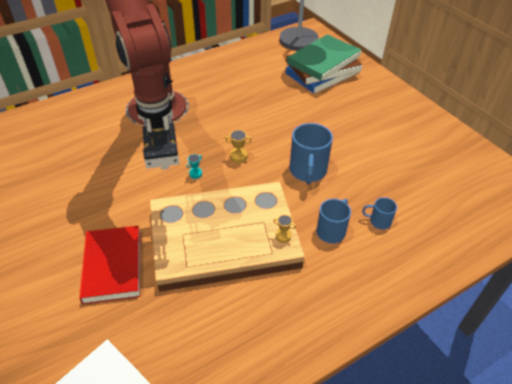

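The gripper hovers shut over the cap 4 end, with its tip at about (160,163). The box, cups and mugs haven't moved. Descending to just above cap 4.

```bash
python3 -m inch '[{"slide":[-0.004,-0.002,0.028],"rotation":[0,0,0],"grip":1},{"slide":[0,0,0.028],"rotation":[0,0,0],"grip":1},{"slide":[0,0,0.028],"rotation":[0,0,0],"grip":1},{"slide":[0,0,0.028],"rotation":[0,0,0],"grip":1},{"slide":[0,0,0.02],"rotation":[0,0,0],"grip":1},{"slide":[0,0,0.01],"rotation":[0,0,0],"grip":1},{"slide":[0,0,0],"rotation":[0,0,0],"grip":1},{"slide":[0,0,0],"rotation":[0,0,0],"grip":1}]'
```

```text
time_s: 3.58
tool_pos: [0.5079, -0.1774, 0.0677]
tcp_rot: [180.0, 0.0, 69.9]
contact_force: [0.2, 0.0, 0.2]
opening: 0.0005
```

```bash
python3 - <<'E'
from h import *
p=bot.capture("scene");cv2.imwrite("pics/s2.png",cv2.resize(cv2.cvtColor(p["color"],cv2.COLOR_RGB2BGR)[100:310,70:370],None,fx=2.5,fy=2.5))
E
```

```text
(no output)
```

View pics/s2.png

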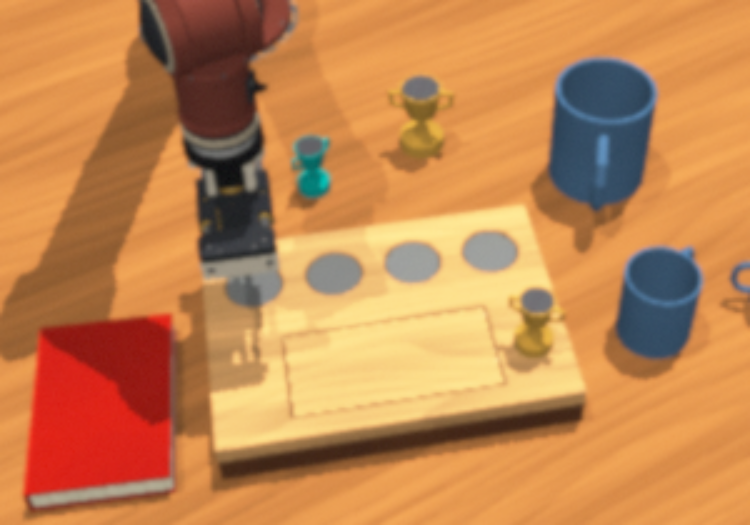

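The gripper covers cap 4, and all the objects are where they were. I'll recentre and go down in small steps.

```bash
python3 -m inch '[{"slide":[0.004,0,0],"rotation":[0,0,0],"grip":1},{"slide":[0,0,0.004],"rotation":[0,0,0],"grip":1},{"slide":[0,0,0.002],"rotation":[0,0,0],"grip":1},{"slide":[0,0,0.001],"rotation":[0,0,0],"grip":1},{"slide":[0,0,0],"rotation":[0,0,0],"grip":1},{"slide":[0,0,0],"rotation":[0,0,0],"grip":1},{"slide":[0,0,0],"rotation":[0,0,0],"grip":1}]'; python3 -m inch '[{"slide":[0,0,0.001],"rotation":[0,0,0],"grip":1},{"slide":[0,0,0],"rotation":[0,0,0],"grip":1}]';python3 -m inch '[{"slide":[0,0,0.001],"rotation":[0,0,0],"grip":1},{"slide":[0,0,0],"rotation":[0,0,0],"grip":1}]'
```

```text
time_s: 4.22
tool_pos: [0.5095, -0.1725, 0.0604]
tcp_rot: [180.0, -0.0, 70.0]
contact_force: [0.2, -0.2, 0.0]
opening: 0.0003
time_s: 4.38
tool_pos: [0.5094, -0.1724, 0.0593]
tcp_rot: [-180.0, -0.0, 70.0]
contact_force: [0.5, 0.6, -0.9]
opening: 0.0004
time_s: 4.55
tool_pos: [0.5093, -0.1724, 0.0582]
tcp_rot: [-180.0, -0.0, 70.0]
contact_force: [0.2, -0.3, -0.3]
opening: 0.0006
```

```bash
python3 -m inch '[{"slide":[0,0,0.001],"rotation":[0,0,0],"grip":1},{"slide":[0,0,0],"rotation":[0,0,0],"grip":1}]'
```

```text
time_s: 4.72
tool_pos: [0.5094, -0.1724, 0.0572]
tcp_rot: [-180.0, -0.0, 70.0]
contact_force: [-0.7, 0.2, -0.2]
opening: 0.0004
```

```bash
python3 -m inch '[{"slide":[0,0,0.0007],"rotation":[0,0,0],"grip":1},{"slide":[0,0,0],"rotation":[0,0,0],"grip":1}]'
```

```text
time_s: 4.88
tool_pos: [0.5094, -0.1724, 0.0566]
tcp_rot: [-180.0, -0.0, 70.0]
contact_force: [-0.0, -0.0, -0.5]
opening: 0.0006
```

```bash
python3 -m inch '[{"slide":[0,0,0.0007],"rotation":[0,0,0],"grip":1},{"slide":[0,0,0],"rotation":[0,0,0],"grip":1}]'; python3 - <<'E'
from h import *
p=bot.capture("scene");cv2.imwrite("pics/s3.png",cv2.resize(cv2.cvtColor(p["color"],cv2.COLOR_RGB2BGR)[150:300,130:310],None,fx=4,fy=4))
E
```

```text
time_s: 5.05
tool_pos: [0.5094, -0.1724, 0.0559]
tcp_rot: [-180.0, -0.0, 70.0]
contact_force: [0.0, -0.5, 0.3]
opening: 0.0006
```

View pics/s3.png

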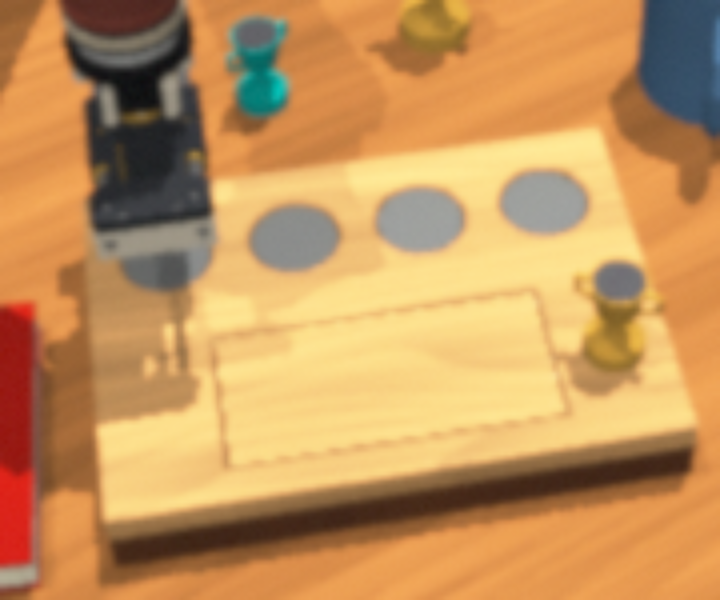

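Cap 4 is under the finger at crop (170,265), the flap is still shut, and there's no contact yet. The real contact height is lower than nominal, so I'll keep going in small steps.

```bash
python3 -m inch '[{"slide":[0,0,0.0007],"rotation":[0,0,0],"grip":1},{"slide":[0,0,0],"rotation":[0,0,0],"grip":1}]'
```

```text
time_s: 5.27
tool_pos: [0.5094, -0.1724, 0.0552]
tcp_rot: [-180.0, -0.0, 70.0]
contact_force: [-1.1, 0.1, -0.0]
opening: 0.0005
```

```bash
python3 -c "
from plant import bot
o=bot.get_obs();print(o['contact_force'],o['moment'],o['tool_pos'])"
```

```text
[-1.1216728   0.06395881 -0.04721206] [-0.12642942  0.01954536  0.00391796] [ 0.50941432 -0.17243238  0.05519162]
```

```bash
python3 -m inch '[{"slide":[0,0,0.0007],"rotation":[0,0,0],"grip":1},{"slide":[0,0,0],"rotation":[0,0,0],"grip":1}]'
```

```text
time_s: 5.43
tool_pos: [0.5094, -0.1724, 0.0545]
tcp_rot: [-180.0, -0.0, 70.0]
contact_force: [-0.2, -0.2, 0.8]
opening: 0.0005
```

```bash
python3 -m inch '[{"slide":[0,0,0.0006],"rotation":[0,0,0],"grip":1},{"slide":[0,0,0],"rotation":[0,0,0],"grip":1}]'
```

```text
time_s: 5.6
tool_pos: [0.5094, -0.1724, 0.0539]
tcp_rot: [-180.0, -0.0, 70.0]
contact_force: [0.3, 0.1, -0.0]
opening: 0.0005
```

```bash
python3 - <<'E'
from h import *
o=bot.get_obs()
for n in("scene","top"):
    p=bot.capture(n);E=np.array(p["extrinsics"]);im=cv2.cvtColor(p["color"],cv2.COLOR_RGB2BGR)
    def pr(w):
        c=E[:3,:3]@w+E[:3,3];q=p["intrinsics"]@np.array([c[0],-c[1],-c[2]]);return q[:2]/q[2]
    for k,w in(("tcp",o["tool_pos"]),("tip",o["tool_pos"]-[0,0,.011])):print(n,k,pr(w))
    l,t,W,H=(130,150,180,150) if n=="scene" else (220,120,180,150)
    cv2.imwrite(f"pics/{n}4.png",cv2.resize(im[t:t+H,l:l+W],None,fx=4,fy=4,interpolation=cv2.INTER_CUBIC))
E
```

```text
scene tcp [171.25915133 212.06529085]
scene tip [171.74285337 214.76991115]
top tcp [328.72551484 226.65908312]
top tip [328.04293634 227.12100964]
```

View pics/scene4.png

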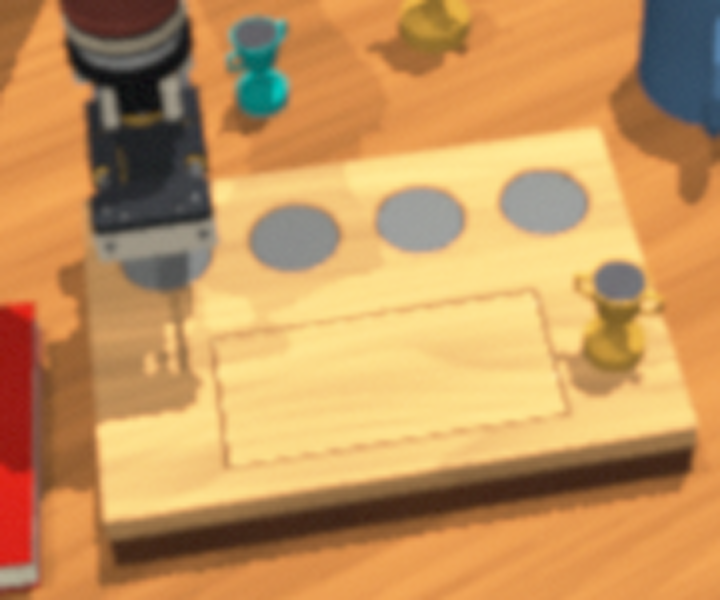

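View pics/top4.png

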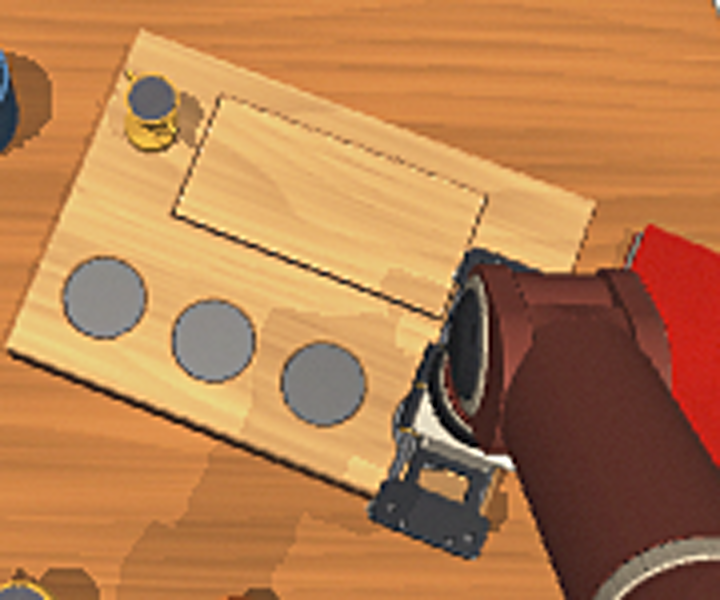

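The flap is still shut and the fingertip projects onto cap 4's centre at (171,214), with no force. The shut fingertips evidently stand further back than nominal, so I continue gently.

```bash
python3 -m inch '[{"slide":[0,0,0.0007],"rotation":[0,0,0],"grip":1},{"slide":[0,0,0],"rotation":[0,0,0],"grip":1}]'
```

```text
time_s: 5.87
tool_pos: [0.5094, -0.1724, 0.0532]
tcp_rot: [-180.0, -0.0, 70.0]
contact_force: [0.5, 0.8, -0.1]
opening: 0.0003
```

```bash
python3 -m inch '[{"slide":[0,0,0.0007],"rotation":[0,0,0],"grip":1},{"slide":[0,0,0],"rotation":[0,0,0],"grip":1}]'
```

```text
time_s: 6.03
tool_pos: [0.5094, -0.1724, 0.0525]
tcp_rot: [-180.0, -0.0, 70.0]
contact_force: [-0.0, 0.4, 1.1]
opening: 0.0006
```

```bash
python3 -m inch '[{"slide":[0,0,0.0007],"rotation":[0,0,0],"grip":1},{"slide":[0,0,0],"rotation":[0,0,0],"grip":1}]'
```

```text
time_s: 6.2
tool_pos: [0.5094, -0.1724, 0.0518]
tcp_rot: [-180.0, -0.0, 70.0]
contact_force: [-0.4, 0.4, 0.1]
opening: 0.0003
```

```bash
python3 -m inch '[{"slide":[0,0,0.0007],"rotation":[0,0,0],"grip":1},{"slide":[0,0,0],"rotation":[0,0,0],"grip":1}]'
```

```text
time_s: 6.37
tool_pos: [0.5094, -0.1724, 0.0511]
tcp_rot: [-180.0, -0.0, 70.0]
contact_force: [-1.2, 0.3, 0.9]
opening: 0.0005
```

```bash
python3 -m inch '[{"slide":[0,0,0.0006],"rotation":[0,0,0],"grip":1},{"slide":[0,0,0],"rotation":[0,0,0],"grip":1}]'
```

```text
time_s: 6.53
tool_pos: [0.5094, -0.1724, 0.0505]
tcp_rot: [-180.0, -0.0, 70.0]
contact_force: [0.5, -0.6, -0.5]
opening: 0.0003
```

```bash
python3 - <<'E'
from h import *
p=bot.capture("scene");im=cv2.cvtColor(p["color"],cv2.COLOR_RGB2BGR)
cv2.imwrite("pics/s5.png",cv2.resize(im[165:265,130:230],None,fx=6,fy=6,interpolation=cv2.INTER_CUBIC))
E
```

```text
(no output)
```

View pics/s5.png

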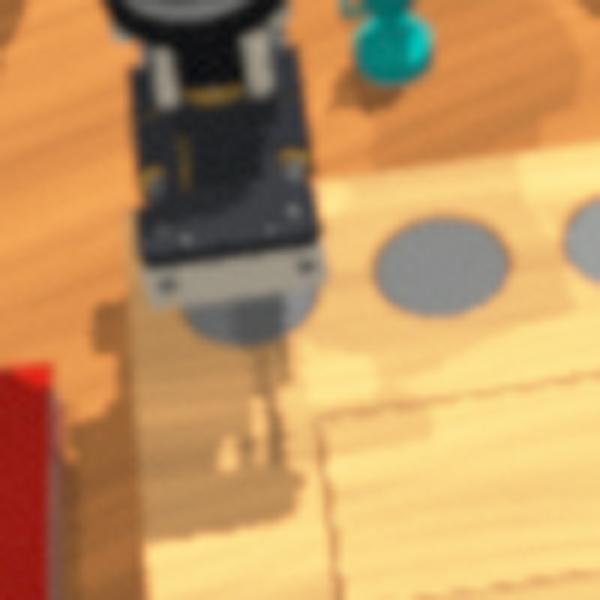

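```bash
python3 -m inch '[{"slide":[0,0,0.0006],"rotation":[0,0,0],"grip":1},{"slide":[0,0,0],"rotation":[0,0,0],"grip":1}]'
```

```text
time_s: 6.75
tool_pos: [0.5094, -0.1724, 0.0499]
tcp_rot: [-180.0, -0.0, 70.0]
contact_force: [0.2, 0.3, 0.2]
opening: 0.0003
```

```bash
python3 -m inch '[{"slide":[0,0,0.0006],"rotation":[0,0,0],"grip":1},{"slide":[0,0,0],"rotation":[0,0,0],"grip":1}]'
```

```text
time_s: 6.92
tool_pos: [0.5094, -0.1724, 0.0493]
tcp_rot: [-180.0, -0.0, 70.0]
contact_force: [0.6, -0.2, -0.1]
opening: 0.0004
```

```bash
python3 -m inch '[{"slide":[0,0,0.0006],"rotation":[0,0,0],"grip":1},{"slide":[0,0,0],"rotation":[0,0,0],"grip":1}]'
```

```text
time_s: 7.08
tool_pos: [0.5094, -0.1724, 0.0487]
tcp_rot: [-180.0, -0.0, 70.0]
contact_force: [0.0, 0.8, 0.9]
opening: 0.0007
```

```bash
python3 -m inch '[{"slide":[0,0,0.0006],"rotation":[0,0,0],"grip":1},{"slide":[0,0,0],"rotation":[0,0,0],"grip":1}]'
```

```text
time_s: 7.25
tool_pos: [0.5094, -0.1724, 0.0481]
tcp_rot: [-180.0, -0.0, 70.0]
contact_force: [-0.5, -0.0, 0.4]
opening: 0.0002
```

```bash
python3 -m inch '[{"slide":[0,0,0.0006],"rotation":[0,0,0],"grip":1},{"slide":[0,0,0],"rotation":[0,0,0],"grip":1}]'
```

```text
time_s: 7.42
tool_pos: [0.5094, -0.1724, 0.0475]
tcp_rot: [-180.0, -0.0, 70.0]
contact_force: [0.1, -0.4, -0.6]
opening: 0.0006
```

```bash
python3 -m inch '[{"slide":[0,0,0.0006],"rotation":[0,0,0],"grip":1},{"slide":[0,0,0],"rotation":[0,0,0],"grip":1}]'
```

```text
time_s: 7.58
tool_pos: [0.5094, -0.1724, 0.0469]
tcp_rot: [-180.0, -0.0, 70.0]
contact_force: [-0.7, 0.2, -0.6]
opening: 0.0007
```

```bash
python3 - <<'E'
from h import *
o=bot.get_obs();t=o["tool_pos"];print(o["contact_force"])
p=bot.capture("scene");E=np.array(p["extrinsics"]);im=cv2.cvtColor(p["color"],cv2.COLOR_RGB2BGR)
def pr(w):
    c=E[:3,:3]@w+E[:3,3];q=p["intrinsics"]@np.array([c[0],-c[1],-c[2]]);return q[:2]/q[2]
ty=np.array([.94,-.342,0]);tx=np.array([.342,.94,0])
for dz in(.06,.073,.085,.1):
  print(dz,*[pr(t+a*ty+s*.0375*tx+[0,0,dz]).round(1) for a in(.094,.0375) for s in(-1,1)])
cv2.imwrite("pics/s6.png",cv2.resize(im[165:265,130:230],None,fx=6,fy=6,interpolation=cv2.INTER_CUBIC))
E
```

```text
[-0.71277505  0.20624069 -0.62551818]
0.06 [156.2 229.1] [187.3 224.5] [154.9 211.6] [185.  207.3]
0.073 [155.5 225.7] [186.8 221.1] [154.1 208.1] [184.5 203.9]
0.085 [154.8 222.5] [186.4 217.9] [153.4 204.9] [184.  200.7]
0.1 [153.8 218.4] [185.8 213.8] [152.5 200.8] [183.4 196.6]
```

View pics/s6.png

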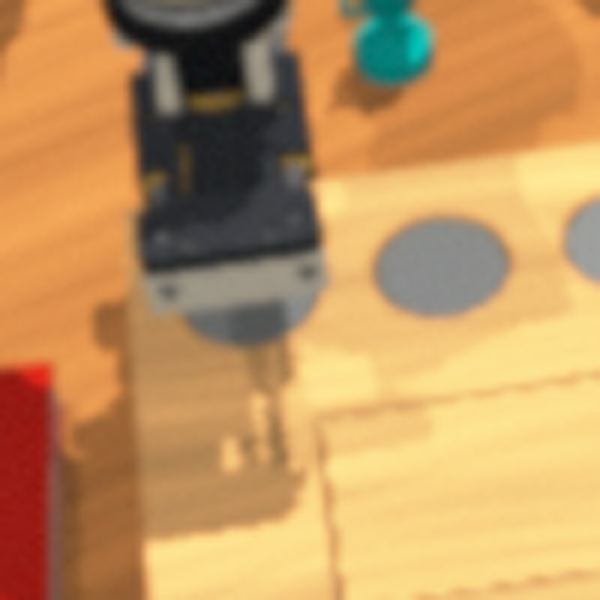

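The body's front edge sits higher in the picture than the reported TCP would put it, at row 216 against about 225. So there really is a gap below the fingertips, and I keep feeling downwards.

```bash
python3 -m inch '[{"slide":[0,0,0.0008],"rotation":[0,0,0],"grip":1},{"slide":[0,0,0],"rotation":[0,0,0],"grip":1}]'
```

```text
time_s: 7.8
tool_pos: [0.5094, -0.1724, 0.0461]
tcp_rot: [-180.0, -0.0, 70.0]
contact_force: [-0.2, -0.3, -0.5]
opening: 0.0006
```

```bash
python3 -m inch '[{"slide":[0,0,0.0008],"rotation":[0,0,0],"grip":1},{"slide":[0,0,0],"rotation":[0,0,0],"grip":1}]'
```

```text
time_s: 7.97
tool_pos: [0.5094, -0.1724, 0.0452]
tcp_rot: [-180.0, -0.0, 70.0]
contact_force: [0.6, -2.0, 0.4]
opening: 0.0005
```

```bash
python3 -m inch '[{"slide":[0,0,0],"rotation":[0,0,0],"grip":1}]'; python3 -c "
from plant import bot
o=bot.get_obs();print(o['contact_force'],o['moment'])"
```

```text
time_s: 8.05
tool_pos: [0.5094, -0.1724, 0.0453]
tcp_rot: [-180.0, -0.0, 70.0]
contact_force: [-0.4, -0.0, 0.8]
opening: 0.0004
[-0.39985243 -0.04840059  0.78289818] [-0.06941136 -0.0799054   0.01974546]
```

Only noise. Continuing.

```bash
python3 -m inch '[{"slide":[0,0,0.0008],"rotation":[0,0,0],"grip":1},{"slide":[0,0,0],"rotation":[0,0,0],"grip":1}]'
```

```text
time_s: 8.22
tool_pos: [0.5094, -0.1724, 0.0445]
tcp_rot: [-180.0, -0.0, 70.0]
contact_force: [0.6, 0.6, -0.1]
opening: 0.0005
```

```bash
python3 -m inch '[{"slide":[0,0,0.0008],"rotation":[0,0,0],"grip":1},{"slide":[0,0,0],"rotation":[0,0,0],"grip":1}]'
```

```text
time_s: 8.38
tool_pos: [0.5094, -0.1724, 0.0437]
tcp_rot: [-180.0, -0.0, 70.0]
contact_force: [0.3, 0.4, 0.6]
opening: 0.0003
```

```bash
python3 -m inch '[{"slide":[0,0,0.0008],"rotation":[0,0,0],"grip":1},{"slide":[0,0,0],"rotation":[0,0,0],"grip":1}]'
```

```text
time_s: 8.55
tool_pos: [0.5094, -0.1724, 0.0429]
tcp_rot: [-180.0, -0.0, 70.0]
contact_force: [0.2, -0.1, 0.0]
opening: -0.0001
```

```bash
python3 -m inch '[{"slide":[0,0,0.0008],"rotation":[0,0,0],"grip":1},{"slide":[0,0,0],"rotation":[0,0,0],"grip":1}]'
```

```text
time_s: 8.72
tool_pos: [0.5094, -0.1724, 0.0421]
tcp_rot: [-180.0, -0.0, 70.0]
contact_force: [-0.1, 0.1, -1.3]
opening: 0.0003
```

```bash
python3 - <<'E'
from h import *
p=bot.capture("scene");im=cv2.cvtColor(p["color"],cv2.COLOR_RGB2BGR)
b=cv2.resize(im[165:265,130:230],None,fx=6,fy=6,interpolation=cv2.INTER_CUBIC);cv2.imwrite("pics/s7.png",b)
for f in("s5","s6"):
    a=cv2.imread(f"pics/{f}.png");T=a[120:300,130:320]
    r=cv2.matchTemplate(b,T,cv2.TM_CCOEFF_NORMED);print(f,cv2.minMaxLoc(r))
E
```

```text
s5 (-0.3902842700481415, 0.9906204342842102, (410, 342), (132, 134))
s6 (-0.3720938265323639, 0.9937127232551575, (410, 420), (131, 128))
```

View pics/s7.png

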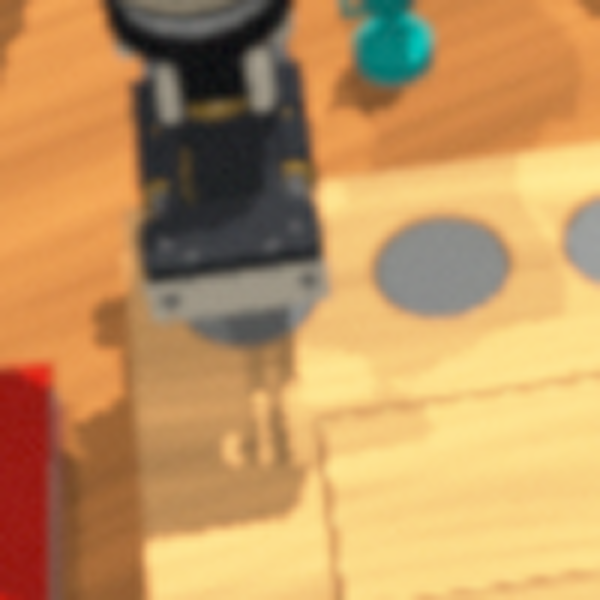

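```bash
python3 -m inch '[{"slide":[0,0,0.0008],"rotation":[0,0,0],"grip":1},{"slide":[0,0,0],"rotation":[0,0,0],"grip":1}]'
```

```text
time_s: 8.93
tool_pos: [0.5094, -0.1724, 0.0413]
tcp_rot: [-180.0, -0.0, 70.0]
contact_force: [-0.7, -0.3, 0.3]
opening: 0.0007
```

```bash
python3 -m inch '[{"slide":[0,0,0.0008],"rotation":[0,0,0],"grip":1},{"slide":[0,0,0],"rotation":[0,0,0],"grip":1}]'
```

```text
time_s: 9.1
tool_pos: [0.5094, -0.1724, 0.0405]
tcp_rot: [-180.0, -0.0, 70.0]
contact_force: [0.2, -1.3, 0.2]
opening: -0.0
```

```bash
python3 -m inch '[{"slide":[0,0,0.0008],"rotation":[0,0,0],"grip":1},{"slide":[0,0,0],"rotation":[0,0,0],"grip":1}]'
```

```text
time_s: 9.27
tool_pos: [0.5094, -0.1724, 0.0397]
tcp_rot: [-180.0, -0.0, 70.0]
contact_force: [-0.0, 0.2, -0.2]
opening: 0.0003
```

```bash
python3 -m inch '[{"slide":[0,0,0.0008],"rotation":[0,0,0],"grip":1},{"slide":[0,0,0],"rotation":[0,0,0],"grip":1}]'
```

```text
time_s: 9.43
tool_pos: [0.5095, -0.1724, 0.039]
tcp_rot: [180.0, -0.0, 70.0]
contact_force: [0.2, 0.7, 1.9]
opening: 0.0005
```

```bash
python3 - <<'E'
from h import *
p=bot.capture("top");E=np.array(p["extrinsics"]);im=cv2.cvtColor(p["color"],cv2.COLOR_RGB2BGR)
t=bot.get_obs()["tool_pos"]
def pr(w):
    c=E[:3,:3]@w+E[:3,3];q=p["intrinsics"]@np.array([c[0],-c[1],-c[2]]);return q[:2]/q[2]
print("cam",-E[:3,:3].T@E[:3,3])
ty=np.array([.94,-.342,0]);tx=np.array([.342,.94,0])
b=cv2.resize(im[170:270,280:380],None,fx=6,fy=6,interpolation=cv2.INTER_CUBIC)
for dz,c in((-.011,(0,255,0)),(.073,(255,255,0)),(.1,(255,0,255)),(.13,(0,255,255))):
    h=(.0175,.0075) if dz<0 else (.094,.0375)
    q=np.array([pr(t+sa*h[0]*ty+sb*h[1]*tx+[0,0,dz]) for sa,sb in((1,1),(1,-1),(-1,-1),(-1,1))])
    print(dz,q.round(1).tolist())
    cv2.polylines(b,[((q-[280,170])*6).astype(int)],True,c,1)
cv2.imwrite("pics/t8.png",b)
E
```

```text
cam [0.36656701 0.02780177 1.17802895]
-0.011 [[326.8, 221.2], [331.6, 223.1], [327.5, 234.2], [322.6, 232.3]]
0.073 [[331.3, 187.4], [357.1, 197.4], [333.9, 262.1], [307.3, 251.4]]
0.1 [[333.1, 185.2], [359.6, 195.4], [335.9, 261.7], [308.6, 250.8]]
0.13 [[335.3, 182.6], [362.6, 193.2], [338.2, 261.3], [310.2, 250.0]]
```

View pics/t8.png

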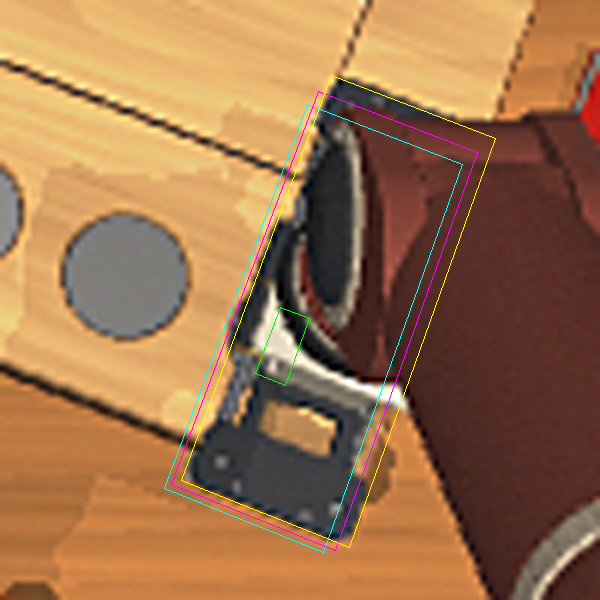

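```bash
python3 -m inch '[{"slide":[0,0,0.0004],"rotation":[0,0,0],"grip":1},{"slide":[0,0,0],"rotation":[0,0,0],"grip":1}]';python3 -c "
from plant import bot
o=bot.get_obs();print(o['contact_force'],o['moment'],o['tool_pos'])"
```

```text
time_s: 9.65
tool_pos: [0.5095, -0.1724, 0.0389]
tcp_rot: [180.0, 0.0, 70.0]
contact_force: [-0.8, 0.7, 2.7]
opening: 0.0003
[-0.76146988  0.6941249   2.65461112] [ 0.03141797  0.074755   -0.0653975 ] [ 0.50951584 -0.17243755  0.03888735]
```

Contact, about 2.7 N at TCP z = 0.039. One more light increment.

```bash
python3 -m inch '[{"slide":[0,0,0.0007],"rotation":[0,0,0],"grip":1},{"slide":[0,0,0],"rotation":[0,0,0],"grip":1},{"slide":[0,0,0],"rotation":[0,0,0],"grip":1}]'
```

```text
time_s: 9.9
tool_pos: [0.5095, -0.1725, 0.0386]
tcp_rot: [180.0, 0.0, 70.0]
contact_force: [-1.6, 0.2, 7.7]
opening: 0.0005
```

7.7 N for about 0.3 mm means stiff rubber, so cap 4 is a blank. Moving to cap 3.

```bash
python3 -m inch '[{"slide":[0,0,-0.006],"rotation":[0,0,0],"grip":1},{"slide":[0,0,-0.006],"rotation":[0,0,0],"grip":1},{"slide":[0,0,0],"rotation":[0,0,0],"grip":1},{"slide":[0.017,0,0],"rotation":[0,0,0],"grip":1},{"slide":[0.017,0,0],"rotation":[0,0,0],"grip":1},{"slide":[0.017,0,0],"rotation":[0,0,0],"grip":1},{"slide":[0.017,0,0],"rotation":[0,0,0],"grip":1},{"slide":[0.017,0,0],"rotation":[0,0,0],"grip":1},{"slide":[0,0,0],"rotation":[0,0,0],"grip":1},{"slide":[0,0,0],"rotation":[0,0,0],"grip":1},{"slide":[0,0,0.005],"rotation":[0,0,0],"grip":1},{"slide":[0,0,0.003],"rotation":[0,0,0],"grip":1},{"slide":[0,0,0],"rotation":[0,0,0],"grip":1},{"slide":[0,0,0],"rotation":[0,0,0],"grip":1}]'
```

```text
time_s: 11.07
tool_pos: [0.5378, -0.0937, 0.0414]
tcp_rot: [-179.9, 0.0, 69.9]
contact_force: [0.1, 0.2, -0.0]
opening: 0.0002
```

```bash
python3 -m inch '[{"slide":[0,0,0.001],"rotation":[0,0,0],"grip":1},{"slide":[0,0,0.001],"rotation":[0,0,0],"grip":1},{"slide":[0,0,0],"rotation":[0,0,0],"grip":1}]'
```

```text
time_s: 11.32
tool_pos: [0.5384, -0.0927, 0.0398]
tcp_rot: [-180.0, 0.0, 70.0]
contact_force: [-1.0, 0.6, -0.4]
opening: 0.0006
```

```bash
python3 -m inch '[{"slide":[0,0,0.001],"rotation":[0,0,0],"grip":1},{"slide":[0,0,0],"rotation":[0,0,0],"grip":1}]'
```

```text
time_s: 11.48
tool_pos: [0.5387, -0.0926, 0.039]
tcp_rot: [180.0, 0.0, 70.0]
contact_force: [-0.8, 0.1, 0.7]
opening: 0.0005
```

```bash
python3 -m inch '[{"slide":[0,0,0.0008],"rotation":[0,0,0],"grip":1},{"slide":[0,0,0],"rotation":[0,0,0],"grip":1},{"slide":[0,0,0],"rotation":[0,0,0],"grip":1}]'
```

```text
time_s: 11.73
tool_pos: [0.5387, -0.0926, 0.0388]
tcp_rot: [180.0, 0.0, 70.0]
contact_force: [-0.3, -0.1, 5.1]
opening: 0.0006
```

```bash
python3 -m inch '[{"slide":[0,0,0.0005],"rotation":[0,0,0],"grip":1},{"slide":[0,0,0],"rotation":[0,0,0],"grip":1},{"slide":[0,0,0],"rotation":[0,0,0],"grip":1}]'
```

```text
time_s: 11.98
tool_pos: [0.5387, -0.0926, 0.0386]
tcp_rot: [180.0, 0.0, 70.0]
contact_force: [-2.4, 0.5, 7.7]
opening: 0.0004
```

Cap 3 is a blank too. On to cap 2.

```bash
python3 -m inch '[{"slide":[0,0,-0.006],"rotation":[0,0,0],"grip":1},{"slide":[0,0,-0.006],"rotation":[0,0,0],"grip":1},{"slide":[0,0,0],"rotation":[0,0,0],"grip":1},{"slide":[0.017,0,0],"rotation":[0,0,0],"grip":1},{"slide":[0.017,0,0],"rotation":[0,0,0],"grip":1},{"slide":[0.017,0,0],"rotation":[0,0,0],"grip":1},{"slide":[0.017,0,0],"rotation":[0,0,0],"grip":1},{"slide":[0.017,0,0],"rotation":[0,0,0],"grip":1},{"slide":[0,0,0],"rotation":[0,0,0],"grip":1},{"slide":[0,0,0],"rotation":[0,0,0],"grip":1},{"slide":[0,0,0.005],"rotation":[0,0,0],"grip":1},{"slide":[0,0,0.004],"rotation":[0,0,0],"grip":1},{"slide":[0,0,0],"rotation":[0,0,0],"grip":1},{"slide":[0,0,0],"rotation":[0,0,0],"grip":1}]'
```

```text
time_s: 13.15
tool_pos: [0.5669, -0.014, 0.04]
tcp_rot: [-179.9, 0.1, 69.9]
contact_force: [-0.1, -1.0, 0.7]
opening: 0.0004
```

```bash
python3 -m inch '[{"slide":[0,0,0.001],"rotation":[0,0,0],"grip":1},{"slide":[0,0,0],"rotation":[0,0,0],"grip":1}]'
```

```text
time_s: 13.32
tool_pos: [0.5675, -0.0131, 0.0395]
tcp_rot: [-180.0, 0.0, 70.0]
contact_force: [-0.2, -0.1, 0.3]
opening: 0.0007
```

```bash
python3 -m inch '[{"slide":[0,0,0.0008],"rotation":[0,0,0],"grip":1},{"slide":[0,0,0],"rotation":[0,0,0],"grip":1},{"slide":[0,0,0],"rotation":[0,0,0],"grip":1}]'
```

```text
time_s: 13.57
tool_pos: [0.5677, -0.0128, 0.0389]
tcp_rot: [180.0, -0.0, 70.0]
contact_force: [0.1, -0.2, 1.0]
opening: 0.0004
```

```bash
python3 -m inch '[{"slide":[0,0,0.0008],"rotation":[0,0,0],"grip":1},{"slide":[0,0,0],"rotation":[0,0,0],"grip":1},{"slide":[0,0,0],"rotation":[0,0,0],"grip":1}]'
```

```text
time_s: 13.82
tool_pos: [0.5677, -0.0128, 0.0382]
tcp_rot: [180.0, 0.0, 70.0]
contact_force: [-0.1, -0.8, 3.5]
opening: 0.0005
```

```bash
python3 -m inch '[{"slide":[0,0,0.0008],"rotation":[0,0,0],"grip":1},{"slide":[0,0,0],"rotation":[0,0,0],"grip":1},{"slide":[0,0,0],"rotation":[0,0,0],"grip":1}]'
```

```text
time_s: 14.07
tool_pos: [0.5678, -0.0128, 0.0373]
tcp_rot: [180.0, -0.0, 70.0]
contact_force: [-0.7, -2.1, 2.7]
opening: 0.0007
```

It slides at an even 3 N or so: cap 2 is the catch. Pressing on slowly.

```bash
python3 -m inch '[{"slide":[0,0,0.0008],"rotation":[0,0,0],"grip":1},{"slide":[0,0,0.0008],"rotation":[0,0,0],"grip":1},{"slide":[0,0,0.0008],"rotation":[0,0,0],"grip":1},{"slide":[0,0,0],"rotation":[0,0,0],"grip":1},{"slide":[0,0,0],"rotation":[0,0,0],"grip":1}]'
```

```text
time_s: 14.48
tool_pos: [0.5677, -0.0128, 0.0346]
tcp_rot: [180.0, -0.0, 70.0]
contact_force: [-0.3, -1.2, 1.6]
opening: 0.0004
```

```bash
python3 - <<'E'
from h import *
p=bot.capture("scene");cv2.imwrite("pics/s9.png",cv2.resize(cv2.cvtColor(p["color"],cv2.COLOR_RGB2BGR)[150:300,130:310],None,fx=4,fy=4))
E
```

```text
(no output)
```

View pics/s9.png

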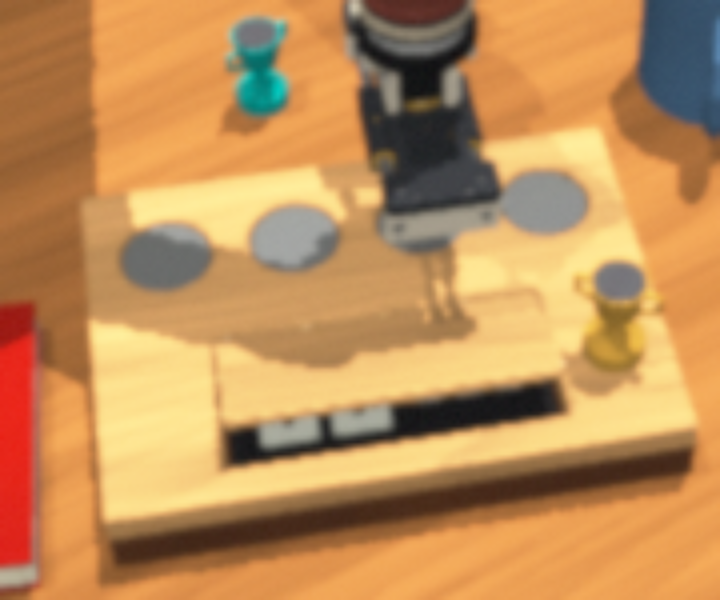

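The flap is about two-thirds up, with a dark opening at crop (400,415), and the trophy hasn't moved. Pressing on to the end stop.

```bash
python3 -m inch '[{"slide":[0,0,0.0008],"rotation":[0,0,0],"grip":1},{"slide":[0,0,0],"rotation":[0,0,0],"grip":1},{"slide":[0,0,0],"rotation":[0,0,0],"grip":1}]'
```

```text
time_s: 14.78
tool_pos: [0.5677, -0.0128, 0.0339]
tcp_rot: [180.0, -0.0, 70.0]
contact_force: [0.3, -1.2, 2.9]
opening: 0.0003
```

```bash
python3 -m inch '[{"slide":[0,0,0.0006],"rotation":[0,0,0],"grip":1},{"slide":[0,0,0],"rotation":[0,0,0],"grip":1},{"slide":[0,0,0],"rotation":[0,0,0],"grip":1}]'
```

```text
time_s: 15.03
tool_pos: [0.5677, -0.0128, 0.0334]
tcp_rot: [180.0, -0.0, 70.0]
contact_force: [0.3, -0.8, 2.4]
opening: 0.0004
```

```bash
python3 -m inch '[{"slide":[0,0,0.0006],"rotation":[0,0,0],"grip":1},{"slide":[0,0,0],"rotation":[0,0,0],"grip":1},{"slide":[0,0,0],"rotation":[0,0,0],"grip":1}]'
```

```text
time_s: 15.28
tool_pos: [0.5678, -0.0128, 0.0331]
tcp_rot: [180.0, -0.0, 70.0]
contact_force: [0.6, -1.7, 5.2]
opening: 0.0004
```

```bash
python3 -m inch '[{"slide":[0,0,0.0005],"rotation":[0,0,0],"grip":1},{"slide":[0,0,0],"rotation":[0,0,0],"grip":1},{"slide":[0,0,0],"rotation":[0,0,0],"grip":1}]'
```

```text
time_s: 15.53
tool_pos: [0.5678, -0.0128, 0.033]
tcp_rot: [180.0, 0.0, 70.0]
contact_force: [0.0, -2.0, 8.5]
opening: 0.0006
```

It's at the end stop: 8.5 N with no further travel, and 6 mm pressed in total. Retreating straight up.

```bash
python3 -m inch '[{"slide":[0,0,-0.005],"rotation":[0,0,0],"grip":1},{"slide":[0,0,-0.01],"rotation":[0,0,0],"grip":1},{"slide":[0,0,-0.025],"rotation":[0,0,0],"grip":1},{"slide":[0,0,-0.03],"rotation":[0,0,0],"grip":1},{"slide":[0,0,-0.03],"rotation":[0,0,0],"grip":1},{"slide":[0,0,-0.03],"rotation":[0,0,0],"grip":1},{"slide":[0,0,-0.02],"rotation":[0,0,0],"grip":1},{"slide":[0,0,0],"rotation":[0,0,0],"grip":1},{"slide":[0,0,0],"rotation":[0,0,0],"grip":1},{"slide":[0,0,0],"rotation":[0,0,0],"grip":1}]'; python3 - <<'E'
from h import *
p=bot.capture("scene");cv2.imwrite("pics/s10.png",cv2.resize(cv2.cvtColor(p["color"],cv2.COLOR_RGB2BGR)[120:310,70:410],None,fx=2.3,fy=2.3))
q=bot.capture("top");cv2.imwrite("pics/t10.png",cv2.cvtColor(q["color"],cv2.COLOR_RGB2BGR))
for x in(p,q):
  for t in("trophy","book","mug"):print(t,[np.round(b["box"]).tolist() for b in bot.boxes_of(x,t)])
E
```

```text
time_s: 16.37
tool_pos: [0.5665, -0.0125, 0.1814]
tcp_rot: [-179.9, 0.0, 70.0]
contact_force: [0.8, -0.1, -1.0]
opening: 0.0003
trophy [[188.0, 152.0, 202.0, 177.0], [274.0, 215.0, 291.0, 246.0]]
book [[79.0, 227.0, 139.0, 300.0]]
mug [[287.0, 124.0, 333.0, 185.0], [316.0, 197.0, 352.0, 243.0], [361.0, 198.0, 398.0, 230.0]]
trophy [[214.0, 263.0, 235.0, 284.0], [270.0, 267.0, 283.0, 282.0], [220.0, 127.0, 369.0, 249.0]]
book [[355.0, 176.0, 426.0, 257.0]]
mug [[154.0, 118.0, 177.0, 144.0], [144.0, 188.0, 201.0, 242.0], [183.0, 127.0, 224.0, 164.0]]
```

View pics/s10.png

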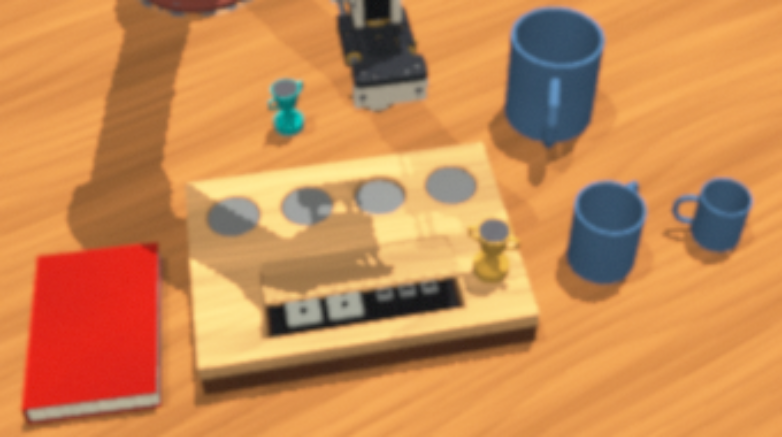

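View pics/t10.png

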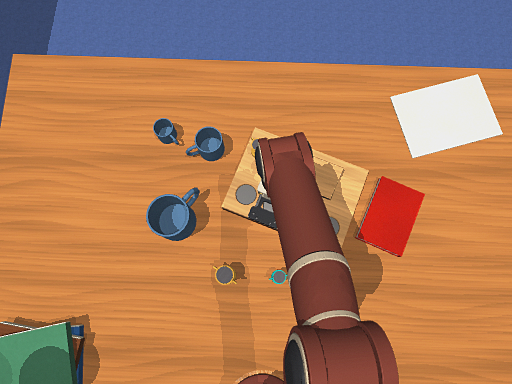

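The flap stands open, with the sockets visible at crop (365,305). The trophy, book and mug are where they were, and the gripper is clear. Before handing in, I check the flap's angle against its projected free edge.

```bash
python3 - <<'E'
from h import *
p=bot.capture("scene");E=np.array(p["extrinsics"]);im=cv2.cvtColor(p["color"],cv2.COLOR_RGB2BGR)
def pr(w):
    c=E[:3,:3]@w+E[:3,3];q=p["intrinsics"]@np.array([c[0],-c[1],-c[2]]);return q[:2]/q[2]
bx=np.array([.940,-.341,0]);by=np.array([.341,.940,0])
caps=np.array([.5534,-.0530,0]);h=caps+.076*bx+[0,0,.05]
b=cv2.resize(im[190:290,170:290],None,fx=6,fy=6,interpolation=cv2.INTER_CUBIC)
for a,c in((.5,(0,255,0)),(.42,(0,0,255))):
    e=h+.098*(np.cos(a)*bx+np.sin(a)*np.array([0,0,1]))
    q=np.array([pr(v) for v in(h+.104*by,e+.104*by,e-.104*by,h-.104*by)])
    cv2.polylines(b,[((q-[170,190])*6).astype(int)],True,c,1)
cv2.imwrite("pics/s11.png",b)
E
```

```text
(no output)
```

View pics/s11.png

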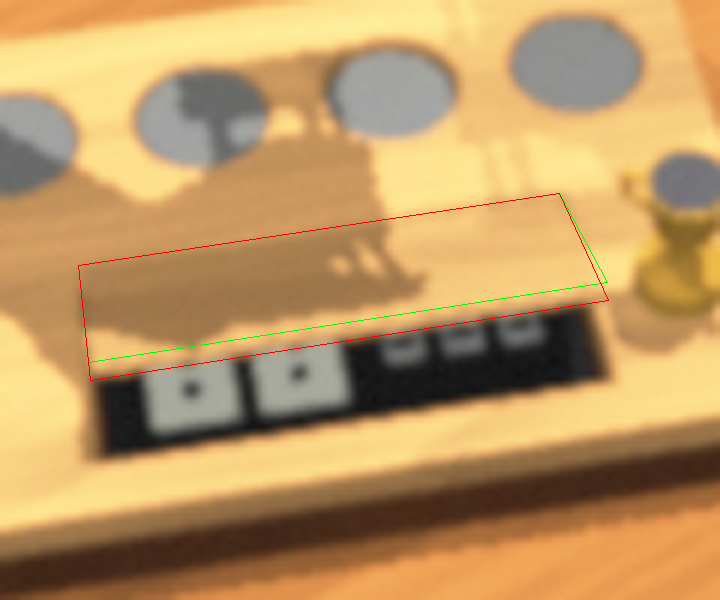

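```bash
python3 - <<'E'
from h import *
p=bot.capture("scene");E=np.array(p["extrinsics"]);g=cv2.cvtColor(p["color"],cv2.COLOR_RGB2GRAY).astype(np.float32)
def pr(w):
    c=E[:3,:3]@w+E[:3,3];q=p["intrinsics"]@np.array([c[0],-c[1],-c[2]]);return q[:2]/q[2]
bx=np.array([.940,-.341,0]);by=np.array([.341,.940,0]);Z=np.array([0,0,1.])
h=np.array([.5534,-.0530,0])+.076*bx+.05*Z
# reference: far (flap-side) rim of opening at x=104+~1mm, dark->wood, checks registration
for y in(-.095,0.,.03,.095):
    f=lambda a:h+y*by+.098*(np.cos(a)*bx+np.sin(a)*Z)-.006*(-np.sin(a)*bx+np.cos(a)*Z)
    u=f(.5); u=pr(u); col=int(round(u[0])); s=g[:,col]
    r0=int(u[1]); seg=s[r0-6:r0+22]
    d=np.gradient(seg); print(y,"edge bottom .5/.46/.42:",[pr(f(a))[1].round(1) for a in(.5,.46,.42)],"obs dark edge",r0-6+np.argmin(d),"far rim pred",pr(h+y*by+.099*bx)[1].round(1),"obs",r0-6+np.argmax(d), seg.astype(int).tolist())
E
```

```text
-0.095 edge bottom .5/.46/.42: [np.float64(252.1), np.float64(253.6), np.float64(255.0)] obs dark edge 252 far rim pred 265.8 obs 266 [192, 201, 204, 199, 186, 164, 119, 60, 30, 29, 27, 27, 28, 25, 29, 28, 30, 30, 33, 59, 126, 192, 215, 219, 219, 220, 223, 222]
0.0 edge bottom .5/.46/.42: [np.float64(246.0), np.float64(247.4), np.float64(248.8)] obs dark edge 246 far rim pred 259.6 obs 260 [129, 132, 153, 191, 205, 187, 159, 107, 52, 25, 24, 26, 23, 23, 32, 33, 37, 33, 30, 31, 72, 146, 198, 214, 216, 215, 215, 218]
0.03 edge bottom .5/.46/.42: [np.float64(244.0), np.float64(245.5), np.float64(246.9)] obs dark edge 244 far rim pred 257.7 obs 258 [193, 200, 206, 201, 184, 162, 116, 64, 42, 50, 51, 45, 34, 27, 23, 25, 23, 25, 28, 67, 139, 196, 216, 220, 218, 213, 212, 209]
0.095 edge bottom .5/.46/.42: [np.float64(239.9), np.float64(241.4), np.float64(242.8)] obs dark edge 240 far rim pred 253.5 obs 253 [216, 212, 212, 213, 209, 194, 172, 145, 120, 106, 96, 81, 72, 66, 59, 53, 49, 47, 45, 47, 102, 178, 208, 215, 216, 218, 219, 219]
```

The flap edge matches 0.5 rad at all four places I checked, so I'm handing the job in.

```bash
python3 -c "
from plant import bot
print(bot.get_obs()['time_s'],bot.close_job())"
```

```text
the job is handed in; nothing more can be done
16.8667 None
```

The flap is open and I handed the job in at 16.9 s. Feeling lightly with the shut fingertips, I found caps 4 and 3 were stiff blanks (about 8 N for roughly 0.3 mm). Cap 2 gave at about 3 N, so I pressed it the full 6 mm to its stop; the highest force I read was 8.5 N.

**Last checks:**
- **Flap:** its free edge matches 0.5 rad to within a pixel at four places.
- **Trophy, book and mug:** all three stand where they were in the last scene picture. The arm hid the trophy from the top camera, so only the scene camera confirmed it.
- **Gripper:** it is clear of everything, about 0.13 m above the caps.

**Disagreements:**
- Contact came about 20 mm lower than the stated fingertip offset predicts, so I found it by feel rather than from the numbers.
- The networks missed a few objects and gave one wrong "trophy" box.

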